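# Set the loaf stop to the red tab and push the loaf up to it

### The arm

A 6-joint arm with a two-finger parallel gripper is mounted at the origin on the work surface. World frame = base frame: x ahead of the robot, y to its left, z up, the work surface at z = 0. Lengths are in m, angles in rad, forces in N, time in s.
With the tool pointing down it reaches from about 0.375 to 0.975 m from the base axis. Payload 3.8 kg.
Tool frame: the origin (TCP) lies midway between the tips of the shut fingers; the grasp point (between the pads) lies 19 mm behind it; z points along the fingers, y is the direction in which the jaws open and shut (so a half turn about z gives the same grasp; the last joint's range is limited). The gripper opens to 85 mm and grips with 20 to 120 N. Pads are 22 mm wide; open, the fingers measure 114 mm over their backs; the gripper's body (76 mm by 85 mm) begins 54 mm behind the grasp point. The pads swing forward as they close: fully open they stand 13 mm farther back than shut.
Start: joints at [-1.332, 0.264, 1.604, -0, 1.274, -0.037], TCP at [0.184, -0.649, 0.231] pointing down, gripper open.
Joint ranges: [-2.63, 2.63], [-0.94, 2.18], [0.31, 2.57], [-1.31, 4.45], [0, 2.66], [-2.55, 2.55]. Speed limits (rad/s): [2.57, 2.57, 3.14, 3.14, 3.14, 3.14].

### API

Orientations are given as a rotation vector (axis times angle).
In Python, from workcell import readout, read_camera, camera_params, bot gives the robot as it stands.
- The arm moves only by the tool apply_moves, never from a script. Its argument "plan" is a list that holds one entry, the list of rows, each a list of 7 numbers: the shift along the tool's x, y, z each as a share of 1000 mm, from -1 to 1, then the turn, a rotation vector about the tool's x, y, z each as a share of pi rad, from -1 to 1, then the gripper command: -1 is fully open, 1 is shut, values between are in proportion. A call has exactly 8 rows; each row is the pose to reach, as a shift and turn from the pose commanded when the call began, along the tool's axes at that moment, turning the shorter way round; what a row does not reach only later rows make up. A row lasts 1/12 s, in which the tool goes at most 41.7 mm and 7.16 degrees, less where a joint would pass 70% of its speed; a pose out of reach is approached as far as the arm can. A call with a number of a shift or a turn outside -1 to 1 is refused whole. A call with a gripper value outside its range is refused whole. The fingers move at their own pace and stop on an object; "force" is the grip in N (left out, the last holds). Time passes only in rows, so rows that repeat a pose let the fingers close, or fill a call up. It gives the time, the measured TCP pose, the force and the opening at its end, in the units of the state.
- readout.read_state(): the state, without advancing time (a new reading comes with each control period).
- read_camera(name): name is "side" or "top" or "wrist"; returns the picture (480x640x3 uint8, red, green, blue); there is no depth.
- camera_params(name): a dict with "fovy" (degrees; the focal length in pixels is half the picture's height over the tangent of half this angle, whatever the lens; pixels are square), "cx", "cy" (the principal point, pixels), "rvec" (rotation vector, rad) and "tvec" (3), from world to camera coordinates, as OpenCV has them; the wrist camera has in their place "hand_eye" (4x4, takes a point from camera to tool coordinates, whose origin is the TCP and whose axes are the flange's). Camera axes: x right, y down, z forward; pixel columns grow to the right and rows downward; lengths in m; the calibration is good to about 2 mm. A picture is of the moment at which its call begins: read the wrist's pose just before it. camera_params takes no time and is no camera call.
- bot.finish_job(): hands the job in, once; it reports no verdict.
The state is a dict: "time": time; "q": joint angles; "joint_vel": joint speeds; "joint_torque": joint torques, N m; "tool_pos": TCP position; "tcp_rot": TCP orientation; "wrist_force": force on the tool from outside, world axes, zero at the start; "torque": the same for the moment, N m; "width": opening from 0.0 (shut) to 1.0 (fully open).
Only numpy, scipy, OpenCV 4.12 (cv2) and the standard library are available. Lean on these libraries where they do the work, as an engineer would, in place of code of your own. Each camera call takes 0.05 s, during which the arm holds its last target.

### The job

On the bread cutting board, push the sliding stop along its rail until its spring plunger clicks down into the notch at the red tab. Then push the loaf along its lane until its end touches the stop, leaving the stop clicked in at the red tab. Do not lift the loaf, and leave everything else on the counter where it is.

Things in the scene. Friction and masses are not known exactly. Their poses are not given: they have to be found in the camera images.
- board: Wooden cutting board, fixed, 190 x 540 mm (its x, y), 18 thick; origin at the centre of its underside; y runs along the rail (to the robot's left), x away from the robot, z up.
- rail_mid (a point): On the rail's centre line at board x = +32.5, y = 0, 50 mm above the counter, axes as the board's. The rail's base is 35 mm wide, 36 mm above the counter at its top, as long as the board; on it, from board y = -30 to 240, lies an index bar, 22 mm wide, top at 50 mm, with three V notches 9 mm deep, 26 mm wide at the mouth, 70 mm apart, one beside each tab.
- lane_mid (a point): Middle of the loaf's lane floor, 18 mm above the counter, board x = -24, y = 0. The lane runs along board y on the robot's side of the rail, x = -63 to +15 mm, with a 10 mm high lip on the robot's side.
- stop (a joint): Position of the sliding stop along the rail, 0 to 0.20 m: the board y of the stop's centre. It slides with about 2 to 3 N; pushing it out of a notch takes about 6 to 10 N, and it snaps in by itself from within about 8 mm of a notch's centre.
- stop_top (a point): Centre of the top of the stop's block, moves with it; axes as the board's. Black block, 50 x 50 mm, from 53 to 95 mm above the counter, over the rail; push it on either y side (free space beside it over the rail). A blue plate, 8 mm thick (along y), reaches 70 mm from the block's middle across the lane towards the robot, 21 to 85 mm above the counter.
- stop_face (a point): Middle of the -y face of the stop's blue plate (the face the loaf shall touch), in the lane, 48 mm above the counter; axes as the board's.
- plunger (a joint): Drop of the spring plunger on top of the stop: 0 while it rides on the bar (white knob's top 117 mm above the counter, a yellow collar shows under it), about 0.008 m when it sits in a notch (knob 8 mm lower, less yellow).
- tab_red: Red upright tab, fixed on the board behind the rail, 16 x 12 x 52 mm (x, y, z); origin at the centre of its underside; its board y is that of the notch beside it. Axes as the board's. The stop is at this notch when the stop's centre has the same board y.
- tab_blue: Blue tab, the same shape, at another notch.
- tab_white: White tab, the same shape, at another notch.
- loaf: Crusty rigid short loaf, 150 mm long (its y, along the lane), 56 wide, 52 high, about 0.2 kg, loose in the lane on the -y side of the stop; origin at the centre of its underside. Slides with about 1 to 2 N.
- loaf_end (a point): Middle of the loaf's +y end, which shall touch the stop, 24 mm above its underside.
- loaf_rear (a point): Middle of the loaf's -y end, where it can be pushed, 24 mm above its underside.
- jam_jar: Glass jam jar with a red cap, 52 mm across, 70 high, standing on the board's left end; loose, to be left alone; origin at its underside's centre
- roll: Round bread roll, 84 mm across, 49 high; loose, to be left alone; origin at its underside's centre
- spatula: Wooden-handled spatula, 280 mm, lying flat; loose, to be left alone; origin at its underside's centre
- mug: White mug, 80 mm across, 90 high; loose, to be left alone; origin at its underside's centre
- brush: Pastry brush, 200 mm, lying flat; loose, to be left alone; origin at its underside's centre
- bowl: Blue bowl, 120 mm across, 50 high; loose, to be left alone; origin at its underside's centre
- tin: Closed tin, 66 mm across, 100 high; loose, to be left alone; origin at its underside's centre
Mind the look-alikes: they are no part of the job. What is shaped like the loaf but green is not meant.

How it is judged:
By the outcome, as a careful person would: the job done as asked, in the order asked, and still so for the second after the job is handed in, with the robot touching nothing.
It also fails if it takes over 54 s, if anything falls off the work surface, if the arm or the gripper's body presses on something with over 40 N, if the wrist force passes 120 N, or if a joint passes its speed limit or range.

## Working session

There is one attempt and no reset: what is moved stays moved. The work goes in short steps, Python scripts to look and compute and a tool call to move; the robot and the scene stay as the last step left them, time stands still between calls to the robot, and variables do not carry over. Pictures are saved under pics/ and viewed, and the job is handed in when it is done.

Besides the shell and the picture viewer there is one more tool, called after "Request:" as a command line: name --argument value ..., lists and objects as JSON in quotes. apply_moves: Moves the arm, as the interface text tells. Shift numbers are shares of 1000 mm and turn numbers shares of pi rad, none past 1 either way. Its arguments: {"type":"object","properties":{"plan":{"type":"array","items":{"type":"array","items":{"type":"array","items":{"type":"number","minimum":-1,"maximum":1}}}},"force":{"type":"number"}},"required":["plan"]}

```bash
mkdir -p pics; ls; python3 - <<'E'
from workcell import readout, read_camera, camera_params, bot
import cv2
print(readout.read_state())
for n in("side","top"):
    cv2.imwrite(f"pics/{n}0.png",read_camera(n)[:,:,::-1]); print(n,camera_params(n))
print(camera_params("wrist"))
E
```

```text
pics
{'time': 0.0, 'q': array([-1.33189743e+00,  2.64779386e-01,  1.60543770e+00,  9.85032436e-06,
        1.27373260e+00, -3.69190437e-02]), 'joint_vel': array([-0.00161784, -0.00065019, -0.00027613,  0.00110064,  0.00079506,
       -0.00115732]), 'joint_torque': array([ 1.19130527e-04, -5.15114129e+01, -3.67312932e+01,  1.04818469e-04,
        1.28784249e-02, -4.98170337e-06]), 'tool_pos': array([ 0.18363085, -0.64873595,  0.22990999]), 'tcp_rot': array([-3.10944209e+00, -4.31554771e-01,  3.58289544e-04]), 'wrist_force': array([ 1.02574913, -0.49557126, -0.0584383 ]), 'torque': array([-0.01589397, -0.01107442,  0.00816138]), 'width': 1.0008640302044072}
side {'fovy': 55.29689833299782, 'cx': 322.64976189145796, 'cy': 245.28979257506037, 'rvec': array([ 0.24965443, -2.83168529,  1.13031612]), 'tvec': array([0.48784877, 0.13544381, 1.06442993])}
top {'fovy': 51.08663267241356, 'cx': 318.7564561137787, 'cy': 233.57909261322243, 'rvec': array([ 2.1731685 , -2.14306442,  0.10196071]), 'tvec': array([0.0116699 , 0.51097596, 1.21034308])}
{'fovy': 64.61598358118398, 'cx': 323.81686778874564, 'cy': 236.8049515010908, 'hand_eye': array([[ 7.71476940e-04, -9.57170510e-01, -2.89523782e-01,
         7.36360958e-02],
       [ 9.99999669e-01,  8.13128810e-04, -2.35774539e-05,
        -4.78391003e-04],
       [ 2.57987772e-04, -2.89523668e-01,  9.57170820e-01,
        -1.43529313e-01],
       [ 0.00000000e+00,  0.00000000e+00,  0.00000000e+00,
         1.00000000e+00]])}
```

View pics/top0.png

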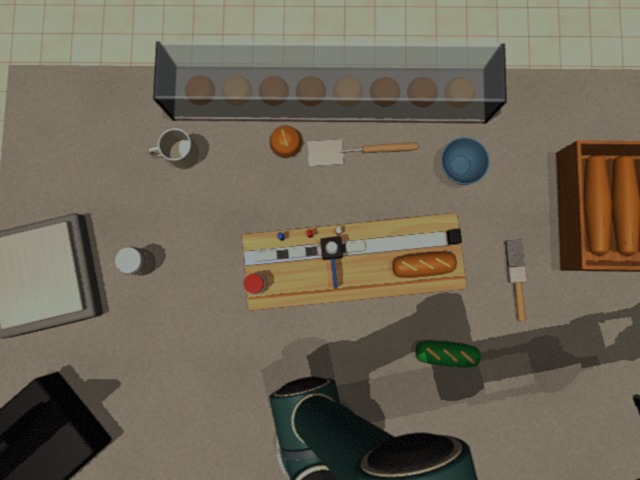

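View pics/side0.png

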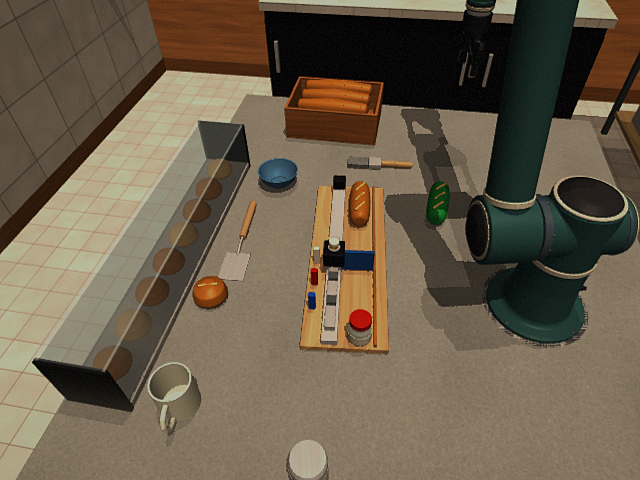

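```bash
python3 - <<'E'
import cv2
a=cv2.imread("pics/top0.png")[205:320,235:475]; cv2.imwrite("pics/tc.png",cv2.resize(a,None,fx=3.3,fy=3.3,interpolation=cv2.INTER_CUBIC))
a=cv2.imread("pics/side0.png")[170:360,280:480]; cv2.imwrite("pics/sc.png",cv2.resize(a,None,fx=3,fy=3,interpolation=cv2.INTER_CUBIC))
E
```

```text
(no output)
```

View pics/tc.png

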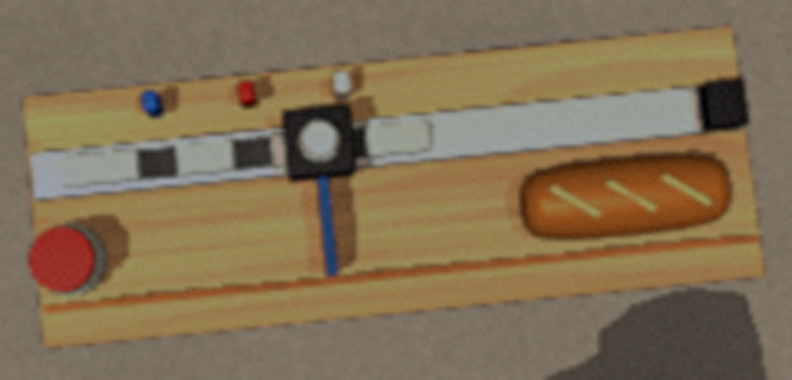

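View pics/sc.png

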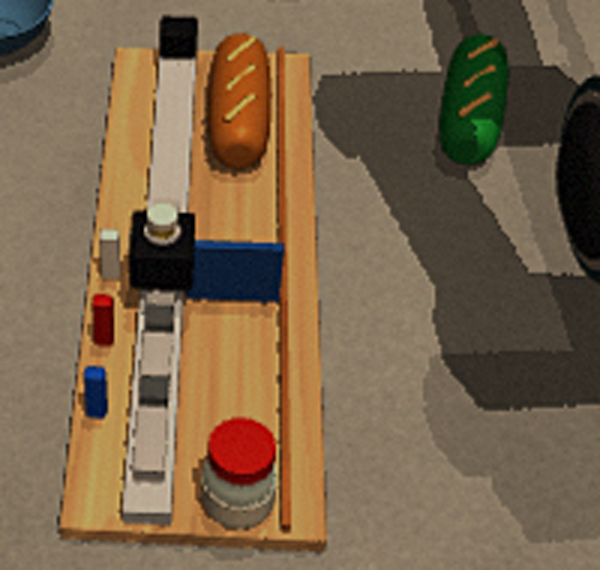

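```bash
cat > h.py <<'E'
import numpy as np, cv2
from workcell import readout, read_camera, camera_params
def ray(n,uv):
    p=camera_params(n); f=240/np.tan(np.radians(p["fovy"]/2))
    R=cv2.Rodrigues(np.array(p["rvec"]))[0]; t=np.array(p["tvec"])
    d=R.T@np.array([(uv[0]-p["cx"])/f,(uv[1]-p["cy"])/f,1]); return -R.T@t,d
def atz(n,uv,z):
    c,d=ray(n,uv); return c+d*(z-c[2])/d[2]
def proj(n,P):
    p=camera_params(n); f=240/np.tan(np.radians(p["fovy"]/2))
    R=cv2.Rodrigues(np.array(p["rvec"]))[0]; q=R@np.array(P)+p["tvec"]
    return q[:2]/q[2]*f+[p["cx"],p["cy"]]
E
python3 - <<'E'
from h import *
T=lambda u,v:(235+(u+.5)/3.3-.5,205+(v+.5)/3.3-.5)
S=lambda u,v:(280+(u+.5)/3-.5,170+(v+.5)/3-.5)
obj=np.array([[95,270],[95,-270],[-95,-270],[-95,270]])/1000.
def fit(P):
    P=np.array(P)[:,:2]; c=P.mean(0); A=obj; B=P-c
    th=np.arctan2((A[:,0]*B[:,1]-A[:,1]*B[:,0]).sum(),(A*B).sum()); return c,th,B
for nm,pts in (("top",[T(24,97),T(731,27),T(763,272),T(44,346)]),("side",[S(61,533),S(117,47),S(308,57),S(326,543)])):
    P=[atz(nm,p,.018) for p in pts]; c,th,B=fit(P)
    R=np.array([[np.cos(th),-np.sin(th)],[np.sin(th),np.cos(th)]])
    print(nm,c.round(4),np.degrees(th).round(2),(( B@R)*1000).round(1).tolist())
    loc=lambda uv,z:((atz(nm,uv,z)[:2]-c)@R*1000).round(1)
    if nm=="top":
        print("stop top ",[loc(T(*p),.095) for p in [(284,112),(349,105),(356,174),(291,180)]])
        print("knob",loc(T(319,140),.117),loc(T(319,140),.109))
        for k,p in dict(blue=(151,102),red=(247,92),white=(342,82)).items(): print(k,loc(T(*p),.07))
        print("notches",loc(T(157,162),.05),loc(T(252,153),.05))
        print("plate",loc(T(321,178),.085),loc(T(332,275),.085))
        print("loaf ends",loc(T(521,202),.042),loc(T(731,188),.042), 'jar',loc(T(63,259),.088))
    else:
        print("stop top",[loc(S(*p),.095) for p in [(132,254),(132,211),(193,211),(193,254)]])
E
```

```text
top [ 0.446  -0.0663] 6.55 [[93.4, 267.7], [92.3, -268.1], [-92.2, -267.9], [-93.5, 268.3]]
stop top  [array([54.5, 73.6]), array([54.8, 27.4]), array([ 5.9, 27.6]), array([ 6.3, 73.5])]
knob [30.5 51.4] [31.2 51.3]
blue [ 74.  168.4]
red [74.2 98.7]
white [74.5 29.7]
notches [ 31.8 169.7] [31.4 99.9]
plate [ 6.1 52.2] [-62.6  51.5]
loaf ends [-23.5 -92.4] [ -28.7 -246.2] jar [-32.6 238.9]
side [ 0.4434 -0.0633] 6.57 [[93.1, 271.0], [93.4, -272.8], [-92.8, -266.4], [-93.7, 268.2]]
stop top [array([54.8, 71.2]), array([57.8, 25.3]), array([ 9.8, 22.8]), array([ 8.1, 68.8])]
```

```bash
cat >> h.py <<'E'
from scipy.spatial.transform import Rotation as Ro
c=np.array([.4447,-.0648]); th=np.radians(6.56)
RB=np.array([[np.cos(th),-np.sin(th)],[np.sin(th),np.cos(th)]])
def b2w(x,y,z): return np.r_[c+RB@[x,y],z]
def w2b(P): return np.r_[RB.T@(np.array(P)[:2]-c),P[2]]
def st():
    s=readout.read_state(); return s,np.array(s["tool_pos"]),Ro.from_rotvec(s["tcp_rot"])
E
python3 - <<'E'
from h import *
s,p,R=st(); print(R.as_matrix().round(3), w2b(p))
by=np.r_[RB@[0,1],0]
for sg in (1,-1):
    x=sg*by; z=np.array([0,0,-1.]); M=np.c_[x,np.cross(z,x),z]
    rel=R.inv()*Ro.from_matrix(M); print(sg,(rel.as_rotvec()/np.pi).round(4))
print(R.inv().apply(b2w(.0325,-.012,.15)-p).round(4))
E
```

```text
[[ 0.962  0.272 -0.   ]
 [ 0.272 -0.962  0.002]
 [ 0.    -0.002 -1.   ]] [-0.32605224 -0.55040265  0.23007157]
1 [-0.0005 -0.0005 -0.4486]
-1 [-5.000e-04  6.000e-04  5.514e-01]
[ 0.4404 -0.4736  0.0811]
```

Request:
apply_moves --plan '[[[0.44,-0.474,0.08,0,0,-0.4486,1],[0.44,-0.474,0.08,0,0,-0.4486,1],[0.44,-0.474,0.08,0,0,-0.4486,1],[0.44,-0.474,0.08,0,0,-0.4486,1],[0.44,-0.474,0.08,0,0,-0.4486,1],[0.44,-0.474,0.08,0,0,-0.4486,1],[0.44,-0.474,0.08,0,0,-0.4486,1],[0.44,-0.474,0.08,0,0,-0.4486,1]]]'

```text
time: 0.77
tool_pos: [0.3345, -0.3528, 0.1897]
tcp_rot: [-2.518, -1.878, -0.0]
wrist_force: [1.1, -0.1, -0.1]
width: 0.001
```

```bash
cat >> h.py <<'E'
def goal(x,y,z):
    s,p,R=st(); by=np.r_[RB@[0,1],0]; zz=np.array([0,0,-1.]); M=np.c_[by,np.cross(zz,by),zz]
    print("t",round(s["time"],2),"board mm",(w2b(p)*1000).round(1),"F",(np.r_[RB.T@s["wrist_force"][:2],s["wrist_force"][2]]).round(2),"w",round(s["width"],3))
    print("shift",R.inv().apply(b2w(x/1e3,y/1e3,z/1e3)-p).round(4),"turn",((R.inv()*Ro.from_matrix(M)).as_rotvec()/np.pi).round(4))
E
python3 -c "
from h import *
goal(32.5,-12,150)"
```

```text
t 0.77 board mm [-142.4 -273.5  189.7] F [ 1.03 -0.26 -0.07] w 0.001
shift [0.3092 0.058  0.0398] turn [-1.000e-04 -1.000e-04 -1.286e-01]
```

Request:
apply_moves --plan '[[[0.309,0.058,0.04,0,0,-0.1286,1],[0.309,0.058,0.04,0,0,-0.1286,1],[0.309,0.058,0.04,0,0,-0.1286,1],[0.309,0.058,0.04,0,0,-0.1286,1],[0.309,0.058,0.04,0,0,-0.1286,1],[0.309,0.058,0.04,0,0,-0.1286,1],[0.309,0.058,0.04,0,0,-0.1286,1],[0.309,0.058,0.04,0,0,-0.1286,1]]]'

```text
time: 1.43
tool_pos: [0.4802, -0.0726, 0.1496]
tcp_rot: [-2.094, -2.34, -0.001]
wrist_force: [0.3, 0.2, -0.2]
width: -0.002
```

```bash
python3 -c "
from h import *
goal(32.5,-12,68)
for n in ('wrist','side'): cv2.imwrite(f'pics/{n}1.png',read_camera(n)[:,:,::-1])"
```

```text
t 1.43 board mm [ 34.4 -11.8 149.6] F [ 0.32  0.15 -0.24] w -0.002
shift [-0.0003 -0.0019  0.0816] turn [-0.0001 -0.0004 -0.0012]
```

View pics/wrist1.png

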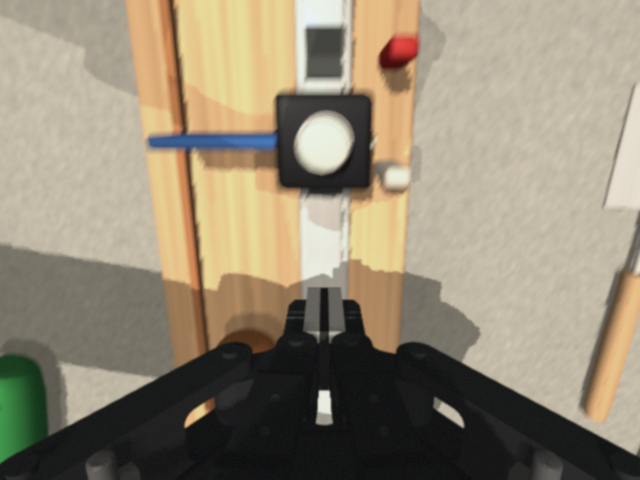

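View pics/side1.png

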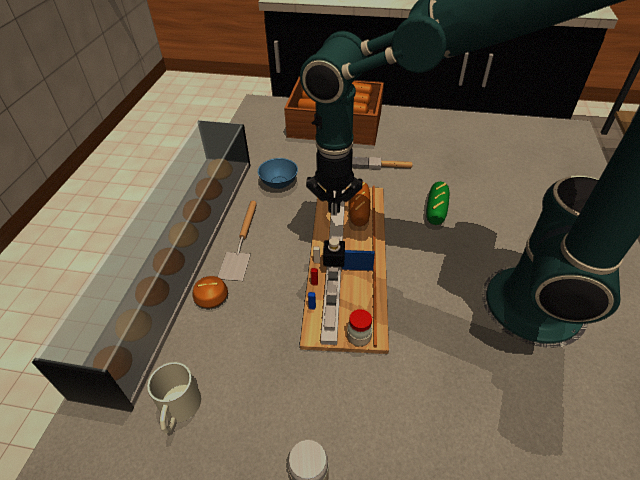

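Request:
apply_moves --plan '[[[0,-0.002,0.02,0,0,-0.001,1],[0,-0.002,0.04,0,0,-0.001,1],[0,-0.002,0.06,0,0,-0.001,1],[0,-0.002,0.075,0,0,-0.001,1],[0,-0.002,0.082,0,0,-0.001,1],[0,-0.002,0.082,0,0,-0.001,1],[0.01,-0.002,0.082,0,0,-0.001,1],[0.02,-0.002,0.082,0,0,-0.001,1]]]'

```text
time: 2.2
tool_pos: [0.4763, -0.0566, 0.0694]
tcp_rot: [2.095, 2.339, 0.002]
wrist_force: [0.6, -0.4, -0.3]
width: -0.001
```

```bash
python3 -c "
from h import *
goal(32.5,60,68)"
```

```text
t 2.2 board mm [32.3  4.6 69.4] F [ 0.59 -0.47 -0.3 ] w -0.001
shift [ 0.0554 -0.0001  0.0014] turn [ 0.0005  0.0001 -0.0013]
```

Request:
apply_moves --plan '[[[0.005,0,0,0,0,0,1],[0.01,0,0,0,0,0,1],[0.016,0,0,0,0,0,1],[0.022,0,0,0,0,0,1],[0.028,0,0,0,0,0,1],[0.034,0,0,0,0,0,1],[0.038,0,0,0,0,0,1],[0.04,0,0,0,0,0,1]]]'

```text
time: 2.87
tool_pos: [0.4718, -0.0164, 0.0692]
tcp_rot: [2.091, 2.342, 0.001]
wrist_force: [0.5, -3.5, 2.5]
width: -0.002
```

```bash
python3 -c "
from h import *
goal(32.5,60,68)
for n in ('wrist','side'): cv2.imwrite(f'pics/{n}2.png',read_camera(n)[:,:,::-1])"
```

```text
t 2.87 board mm [32.4 45.  69.2] F [ 0.1  -3.57  2.53] w -0.002
shift [0.015  0.0001 0.0012] turn [ 0.0006  0.0003 -0.0005]
```

View pics/wrist2.png

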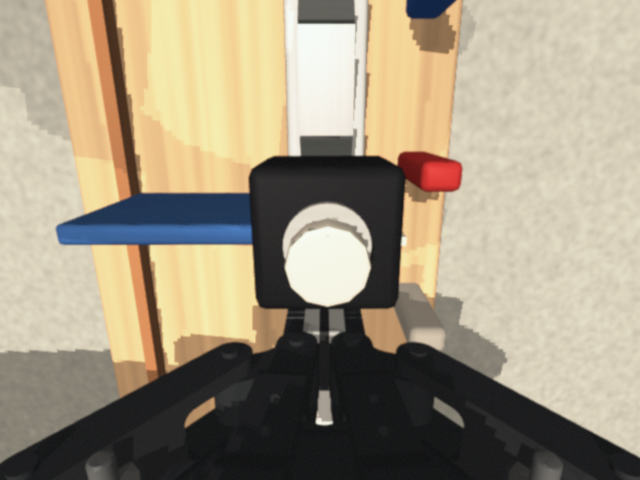

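```bash
cat >> h.py <<'E'
def wz(uv,z):
    s,p,R=st(); q=camera_params("wrist"); f=240/np.tan(np.radians(q["fovy"]/2)); H=np.array(q["hand_eye"])
    d=R.apply(H[:3,:3]@[(uv[0]-q["cx"])/f,(uv[1]-q["cy"])/f,1]); o=p+R.apply(H[:3,3])
    return (w2b(o+d*(z-o[2])/d[2])*1000).round(1)
E
python3 - <<'E'
from h import *
print("near edge",wz((330,307),.095),"far edge",wz((328,170),.095),"far edge2",wz((328,157),.095))
print("red",wz((433,188),.07),wz((456,162),.07), "notch far edge",wz((328,136),.05))
a=cv2.imread("pics/side2.png")[200:340,280:400]; cv2.imwrite("pics/sc2.png",cv2.resize(a,None,fx=4,fy=4,interpolation=cv2.INTER_CUBIC))
E
```

```text
near edge [34.1 59.  95. ] far edge [ 33.3 105.5  95. ] far edge2 [ 33.3 109.4  95. ]
red [73.2 95.7 70. ] [ 81.  105.4  70. ] notch far edge [ 33.8 114.1  50. ]
```

View pics/sc2.png

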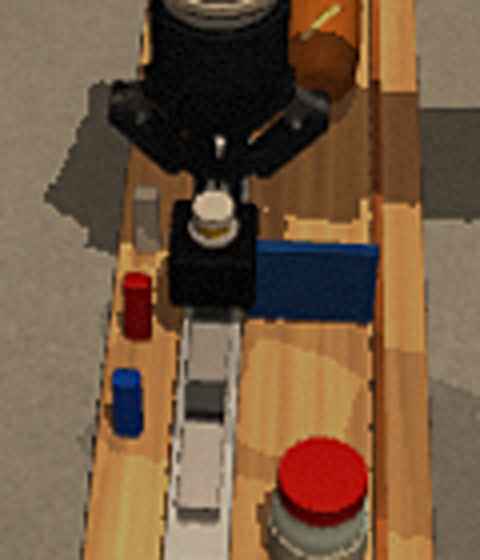

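Request:
apply_moves --plan '[[[0.002,0,0,0,0,0,1],[0.004,0,0,0,0,0,1],[0.005,0,0,0,0,0,1],[0.006,0,0,0,0,0,1],[0.007,0,0,0,0,0,1],[0.008,0,0,0,0,0,1],[0.009,0,0,0,0,0,1],[0.01,0,0,0,0,0,1]]]'

```text
time: 3.63
tool_pos: [0.4694, -0.0064, 0.068]
tcp_rot: [-2.093, -2.342, 0.0]
wrist_force: [0.4, -0.4, -0.7]
width: 0.002
```

```bash
python3 -c "
from h import *
goal(32.5,60,68)"
```

```text
t 3.63 board mm [31.2 55.2 68. ] F [ 0.39 -0.48 -0.66] w 0.002
shift [0.0048 0.0012 0.    ] turn [-0.0003 -0.0002 -0.0008]
```

Force has dropped to near zero: possibly snapped. Look.

```bash
python3 - <<'E'
from h import *
for n in ('wrist','side'): cv2.imwrite(f'pics/{n}3.png',read_camera(n)[:,:,::-1])
a=cv2.imread("pics/side3.png")[200:340,280:400]; a=cv2.resize(a,None,fx=4,fy=4,interpolation=cv2.INTER_CUBIC)
b=cv2.imread("pics/wrist3.png")[100:380,200:520]
b=cv2.resize(b,(320,280)); o=np.zeros((560,800,3),np.uint8); o[:560,:480]=a; o[:280,480:]=b; cv2.imwrite("pics/c3.png",o)
E
```

```text
(no output)
```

View pics/c3.png

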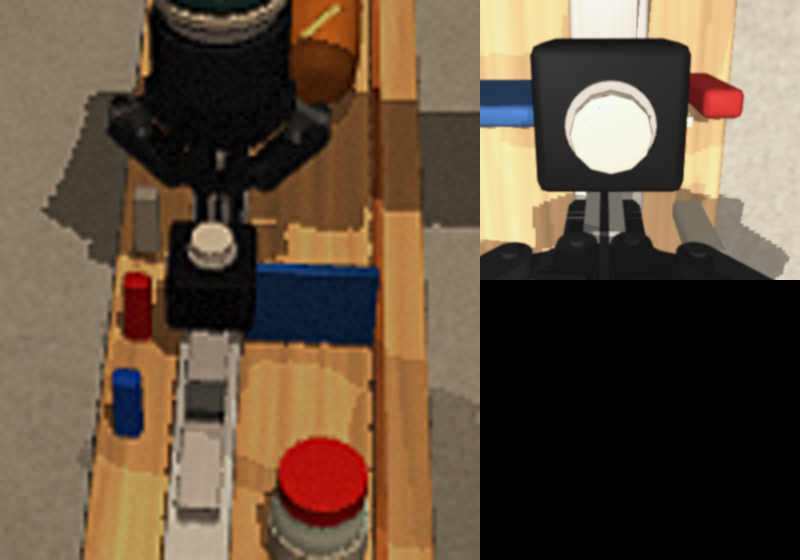

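Request:
apply_moves --plan '[[[-0.015,0,0,0,0,0,1],[-0.03,0,-0.01,0,0,0,1],[-0.03,0,-0.05,0,0,0,1],[-0.035,0,-0.085,0,0,0,1],[-0.07,-0.01,-0.085,0,0,0,0.3],[-0.11,-0.02,-0.085,0,0,0,0.3],[-0.15,-0.03,-0.085,0,0,0,0.3],[-0.19,-0.045,-0.085,0,0,0,0.3]]]'

```text
time: 4.4
tool_pos: [0.4471, -0.2012, 0.1542]
tcp_rot: [2.091, 2.342, 0.001]
wrist_force: [0.3, -0.8, -0.1]
width: 0.35
```

```bash
python3 -c "
from h import *
goal(-25,-285,120)"
```

```text
t 4.4 board mm [ -13.2 -135.8  154.2] F [ 0.23 -0.82 -0.12] w 0.35
shift [-0.1492 -0.0118  0.0343] turn [ 0.0006  0.0003 -0.0003]
```

Request:
apply_moves --plan '[[[-0.04,-0.003,0,0,0,0,0.3],[-0.08,-0.006,0,0,0,0,0.3],[-0.12,-0.01,0,0,0,0,0.3],[-0.15,-0.012,0,0,0,0,0.3],[-0.15,-0.012,0.01,0,0,0,0.3],[-0.15,-0.012,0.02,0,0,0,0.3],[-0.15,-0.012,0.03,0,0,0,0.3],[-0.15,-0.012,0.03,0,0,0,0.3]]]'

```text
time: 5.07
tool_pos: [0.4495, -0.3471, 0.1197]
tcp_rot: [-2.088, -2.338, -0.0]
wrist_force: [-0.2, -0.6, -0.3]
width: 0.35
```

```bash
python3 - <<'E'
from h import *
goal(-25,-285,38)
for n in ('wrist','side','top'): cv2.imwrite(f'pics/{n}4.png',read_camera(n)[:,:,::-1])
a=cv2.imread("pics/top4.png")[205:320,235:475]; cv2.imwrite("pics/tc4.png",cv2.resize(a,None,fx=3.3,fy=3.3,interpolation=cv2.INTER_CUBIC))
a=cv2.imread("pics/side4.png")[140:330,280:480]; cv2.imwrite("pics/sc4.png",cv2.resize(a,None,fx=3,fy=3,interpolation=cv2.INTER_CUBIC))
E
```

```text
t 5.07 board mm [ -27.5 -281.   119.7] F [-0.26 -0.56 -0.3 ] w 0.35
shift [-0.0044  0.0028  0.0817] turn [-0.0014 -0.0016 -0.0005]
```

View pics/wrist4.png

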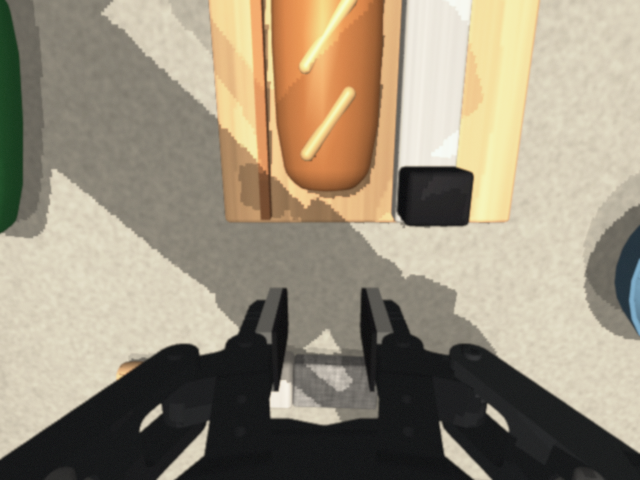

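View pics/tc4.png

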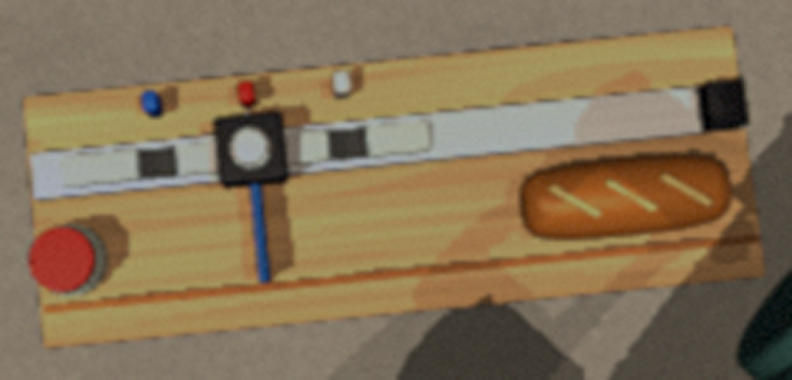

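View pics/sc4.png

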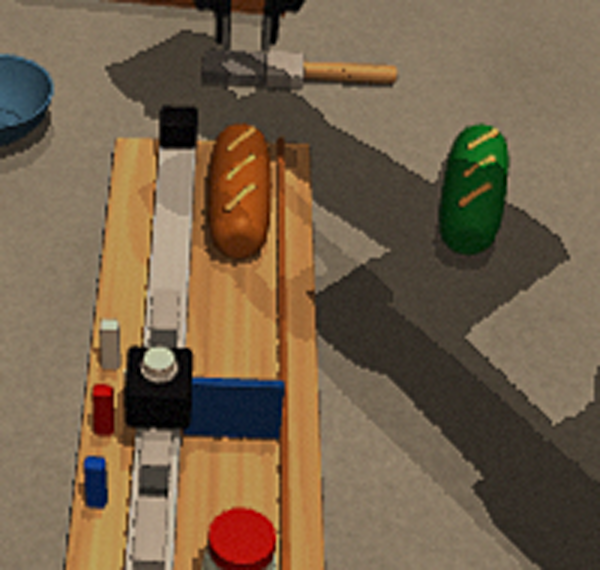

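```bash
python3 - <<'E'
from h import *
print("loaf rear",wz((330,190),.042),"board end",wz((330,221),.018),"brush edge",wz((330,352),.015),"lip",wz((265,217),.028),"rail",wz((396,217),.036))
print("loaf sides",wz((284,100),.044),wz((382,100),.044),"fingertip",wz((275,290),.127),wz((285,290),.127),wz((365,290),.127))
E
```

```text
loaf rear [ -22.2 -247.    42. ] board end [ -21.8 -272.1   18. ] brush edge [ -21.2 -375.7   15. ] lip [ -63.9 -266.9   28. ] rail [  19.1 -264.9   36. ]
loaf sides [ -47.9 -196.6   44. ] [   6.2 -196.6   44. ] fingertip [ -45.3 -272.8  127. ] [ -41.3 -272.8  127. ] [  -9.3 -272.8  127. ]
```

Request:
apply_moves --plan '[[[0,0.004,0.02,0,0,0,0.3],[0,0.004,0.04,0,0,0,0.3],[0,0.004,0.055,0,0,0,0.3],[0,0.004,0.07,0,0,0,0.3],[0,0.004,0.08,0,0,0,0.3],[0,0.004,0.086,0,0,0,0.3],[0.004,0.004,0.086,0,0,0,0.3],[0.008,0.004,0.086,0,0,0,0.3]]]'

```text
time: 5.88
tool_pos: [0.455, -0.3414, 0.0378]
tcp_rot: [2.093, 2.342, 0.0]
wrist_force: [-0.5, -0.0, -0.3]
width: 0.347
```

```bash
python3 -c "
from h import *
goal(-23,-260,34)"
```

```text
t 5.88 board mm [ -21.4 -276.    37.8] F [-0.54  0.04 -0.26] w 0.347
shift [ 0.016  -0.0017  0.0038] turn [ 0.0001  0.0001 -0.0007]
```

Request:
apply_moves --plan '[[[0.005,-0.001,0.003,0,0,0,0.3],[0.01,-0.001,0.003,0,0,0,0.3],[0.015,-0.001,0.003,0,0,0,0.3],[0.02,-0.001,0.003,0,0,0,0.3],[0.027,-0.001,0.003,0,0,0,0.3],[0.034,-0.001,0.003,0,0,0,0.3],[0.042,-0.001,0.003,0,0,0,0.3],[0.05,-0.001,0.003,0,0,0,0.3]]]'

```text
time: 6.55
tool_pos: [0.4485, -0.2918, 0.0349]
tcp_rot: [2.092, 2.341, -0.0]
wrist_force: [-0.1, -1.7, 1.2]
width: 0.349
```

```bash
python3 -c "
from h import *
goal(-23,-80,35)
cv2.imwrite('pics/wrist5.png',read_camera('wrist')[:,:,::-1])"
```

```text
t 6.55 board mm [ -22.2 -226.    34.9] F [-0.33 -1.63  1.24] w 0.349
shift [ 0.146  -0.0012 -0.0003] turn [ 0.0003  0.0004 -0.0007]
```

View pics/wrist5.png

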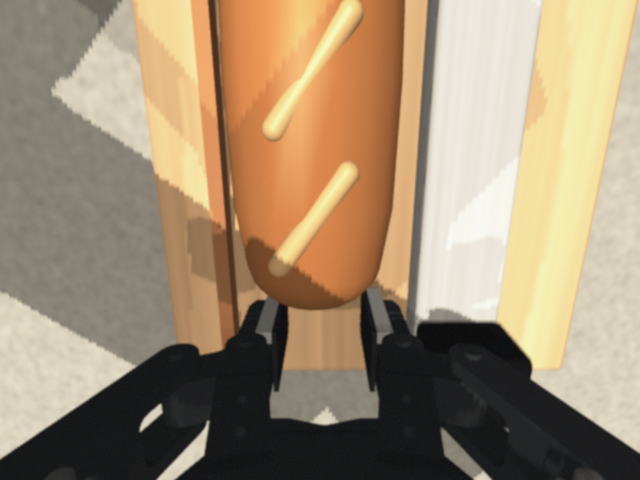

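Request:
apply_moves --plan '[[[0.009,-0.001,0,0,0,0,0.3],[0.018,-0.001,0,0,0,0,0.3],[0.027,-0.001,0,0,0,0,0.3],[0.036,-0.001,0,0,0,0,0.3],[0.045,-0.001,0,0,0,0,0.3],[0.054,-0.001,0,0,0,0,0.3],[0.063,-0.001,0,0,0,0,0.3],[0.07,-0.001,0,0,0,0,0.3]]]'

```text
time: 7.27
tool_pos: [0.4389, -0.2214, 0.0343]
tcp_rot: [-2.093, -2.342, 0.0]
wrist_force: [0.4, -2.5, 1.1]
width: 0.348
```

Request:
apply_moves --plan '[[[0.009,0,0,0,0,0,0.3],[0.018,0,0,0,0,0,0.3],[0.027,0,0,0,0,0,0.3],[0.034,0,0,0,0,0,0.3],[0.04,0,0,0,0,0,0.3],[0.045,0,0,0,0,0,0.3],[0.048,0,0,0,0,0,0.3],[0.05,0,0,0,0,0,0.3]]]'

```text
time: 7.93
tool_pos: [0.4334, -0.1724, 0.0342]
tcp_rot: [-2.093, -2.342, 0.0]
wrist_force: [0.4, -2.1, -0.4]
width: 0.347
```

```bash
python3 - <<'E'
from h import *
goal(-23,-80,35)
for n in ('wrist','side','top'): cv2.imwrite(f'pics/{n}6.png',read_camera(n)[:,:,::-1])
a=cv2.imread("pics/top6.png")[205:320,235:475]; cv2.imwrite("pics/tc6.png",cv2.resize(a,None,fx=3.3,fy=3.3,interpolation=cv2.INTER_CUBIC))
a=cv2.imread("pics/side6.png")[140:330,280:480]; cv2.imwrite("pics/sc6.png",cv2.resize(a,None,fx=3,fy=3,interpolation=cv2.INTER_CUBIC))
E
```

```text
t 7.93 board mm [ -23.5 -105.6   34.2] F [ 0.2  -2.13 -0.37] w 0.347
shift [ 0.0256  0.0004 -0.0008] turn [-0.0001 -0.0001 -0.0007]
```

View pics/wrist6.png

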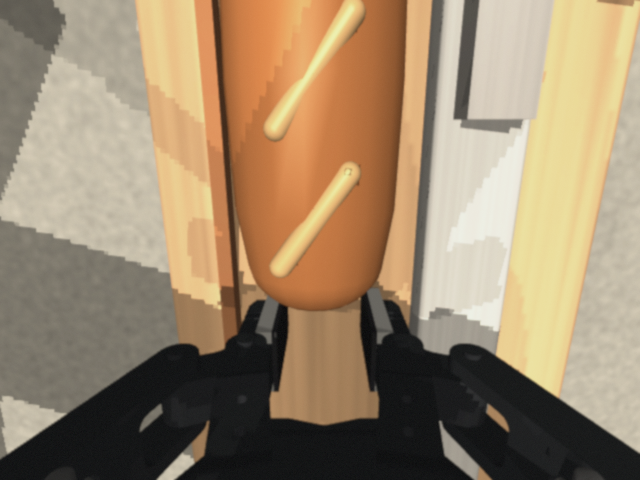

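View pics/tc6.png

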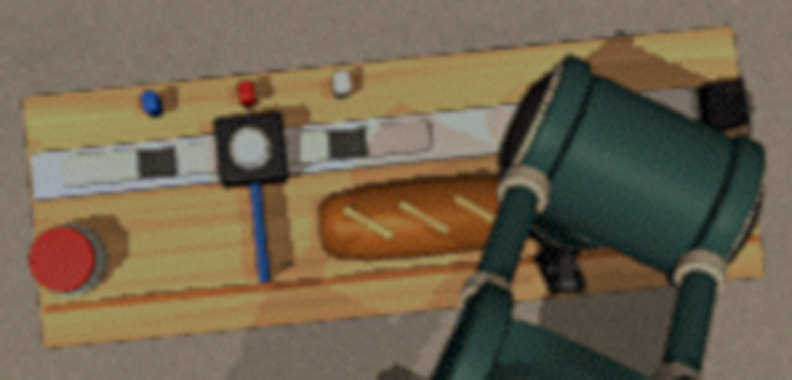

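View pics/sc6.png

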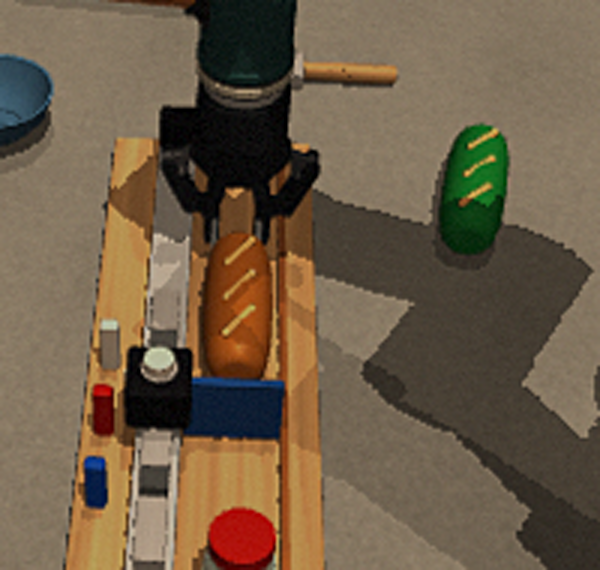

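```bash
python3 - <<'E'
from h import *
T=lambda u,v:(235+(u+.5)/3.3-.5,205+(v+.5)/3.3-.5)
l=lambda u,v,z:(w2b(atz("top",T(u,v),z))*1000).round(1)
print("loaf",l(319,222,.042),"plate",l(255,185,.085),l(264,281,.085),"knob",l(250,147,.109),"red",l(247,92,.07),l(157,162,.05),l(347,143,.05))
print("rear",wz((322,309),.042),wz((322,309),.05))
E
```

```text
loaf [-22.2  54.5  42. ] plate [ 7.  97.6 85. ] [-60.9  97.9  85. ] knob [ 32.3  97.9 109. ] red [75.3 97.1 70. ] [ 33. 168.  50.] [32.8 28.4 50. ]
rear [ -24.4 -102.4   42. ] [-24.3 -98.2  50. ]
```

Request:
apply_moves --plan '[[[0.006,0,0,0,0,0,0.3],[0.012,0,0,0,0,0,0.3],[0.018,0,0,0,0,0,0.3],[0.023,0,0,0,0,0,0.3],[0.027,0,0,0,0,0,0.3],[0.03,0,0,0,0,0,0.3],[0.032,0,0,0,0,0,0.3],[0.033,0,0,0,0,0,0.3]]]'

```text
time: 8.75
tool_pos: [0.4299, -0.1397, 0.0343]
tcp_rot: [-2.093, -2.343, 0.0]
wrist_force: [0.6, -1.3, -0.6]
width: 0.35
```

```bash
python3 - <<'E'
from h import *
goal(-23,-68,35)
for n in ('side','top'): cv2.imwrite(f'pics/{n}7.png',read_camera(n)[:,:,::-1])
a=cv2.imread("pics/top7.png")[225:305,290:400]; a=cv2.resize(a,(440,320),interpolation=cv2.INTER_CUBIC)
b=cv2.imread("pics/side7.png")[210:300,310:400]; b=cv2.resize(b,(360,360),interpolation=cv2.INTER_CUBIC)
o=np.zeros((360,800,3),np.uint8); o[:320,:440]=a; o[:,440:]=b; cv2.imwrite("pics/c7.png",o)
E
```

```text
t 8.75 board mm [-23.3 -72.7  34.3] F [ 0.49 -1.39 -0.65] w 0.35
shift [ 0.0047  0.0003 -0.0007] turn [-0.     -0.     -0.0006]
```

View pics/c7.png

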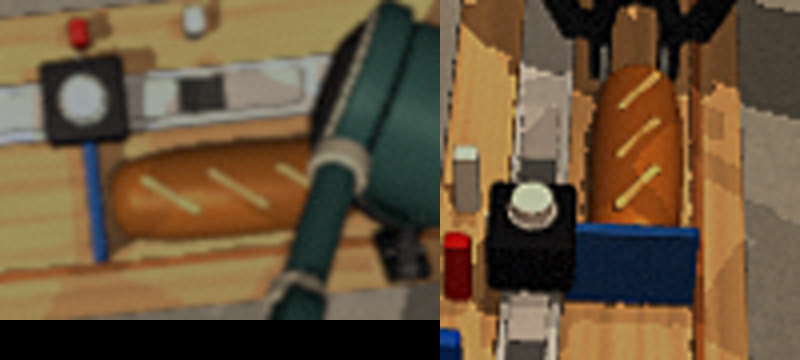

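Request:
apply_moves --plan '[[[0.0005,0,0,0,0,0,0.3],[0.001,0,0,0,0,0,0.3],[0.0015,0,0,0,0,0,0.3],[0.002,0,0,0,0,0,0.3],[0.0025,0,0,0,0,0,0.3],[0.003,0,0,0,0,0,0.3],[0.003,0,0,0,0,0,0.3],[0.003,0,0,0,0,0,0.3]]]'

```text
time: 9.52
tool_pos: [0.4296, -0.137, 0.0344]
tcp_rot: [-2.093, -2.342, -0.0]
wrist_force: [0.0, -0.8, -0.8]
width: 0.351
```

Request:
apply_moves --plan '[[[0.0005,0,0,0,0,0,0.3],[0.001,0,0,0,0,0,0.3],[0.0015,0,0,0,0,0,0.3],[0.0015,0,0,0,0,0,0.3],[0.0015,0,0,0,0,0,0.3],[0.0015,0,0,0,0,0,0.3],[0.0015,0,0,0,0,0,0.3],[0.0015,0,0,0,0,0,0.3]]]'

```text
time: 10.18
tool_pos: [0.4295, -0.1355, 0.0344]
tcp_rot: [-2.093, -2.342, -0.0]
wrist_force: [-1.0, -0.2, 0.4]
width: 0.351
```

```bash
cat > look.py <<'E'
from h import *
import sys
k=sys.argv[1]
goal(-23,-68,35)
for n in ('side','top'): cv2.imwrite(f'pics/{n}{k}.png',read_camera(n)[:,:,::-1])
a=cv2.imread(f"pics/top{k}.png")[235:295,295:350]; a=cv2.resize(a,(440,480),interpolation=cv2.INTER_CUBIC)
b=cv2.imread(f"pics/side{k}.png")[220:300,310:370]; b=cv2.resize(b,(360,480),interpolation=cv2.INTER_CUBIC)
cv2.imwrite(f"pics/c{k}.png",np.hstack([a,b]))
E
python3 look.py 8
```

```text
t 10.18 board mm [-23.2 -68.5  34.4] F [-0.98 -0.04  0.35] w 0.351
shift [ 0.0005  0.0002 -0.0006] turn [ 0.     -0.0001 -0.0008]
```

View pics/c8.png

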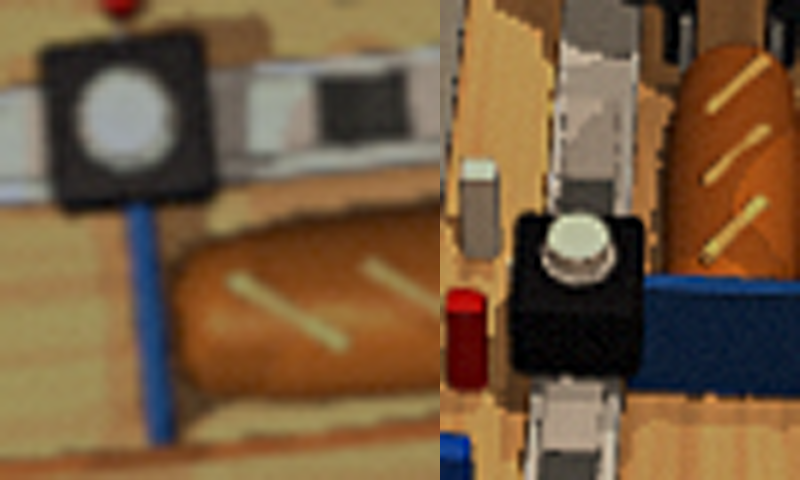

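Request:
apply_moves --plan '[[[0,0,0,0,0,0,0.3],[0,0,0,0,0,0,0.3],[0,0,0,0,0,0,0.3],[0,0,0,0,0,0,0.3],[0,0,0,0,0,0,0.3],[0.0005,0,0,0,0,0,0.3],[0.001,0,0,0,0,0,0.3],[0.0015,0,0,0,0,0,0.3]]]'

```text
time: 10.95
tool_pos: [0.4293, -0.1343, 0.0344]
tcp_rot: [2.093, 2.342, -0.0]
wrist_force: [0.6, -0.9, -1.5]
width: 0.352
```

Request:
apply_moves --plan '[[[0,0,0,0,0,0,0.3],[0,0,0,0,0,0,0.3],[0,0,0,0,0,0,0.3],[0,0,0,0,0,0,0.3],[0,0,0,0,0,0,0.3],[0,0,0,0,0,0,0.3],[0.0005,0,0,0,0,0,0.3],[0.001,0,0,0,0,0,0.3]]]'

```text
time: 11.62
tool_pos: [0.4292, -0.1332, 0.0344]
tcp_rot: [2.093, 2.342, -0.0]
wrist_force: [0.6, -2.7, -0.6]
width: 0.346
```

```bash
python3 look.py 9
```

```text
t 11.62 board mm [-23.2 -66.2  34.4] F [ 0.25 -2.74 -0.62] w 0.346
shift [-0.0018  0.0002 -0.0006] turn [ 0.      0.0001 -0.0007]
```

View pics/c9.png

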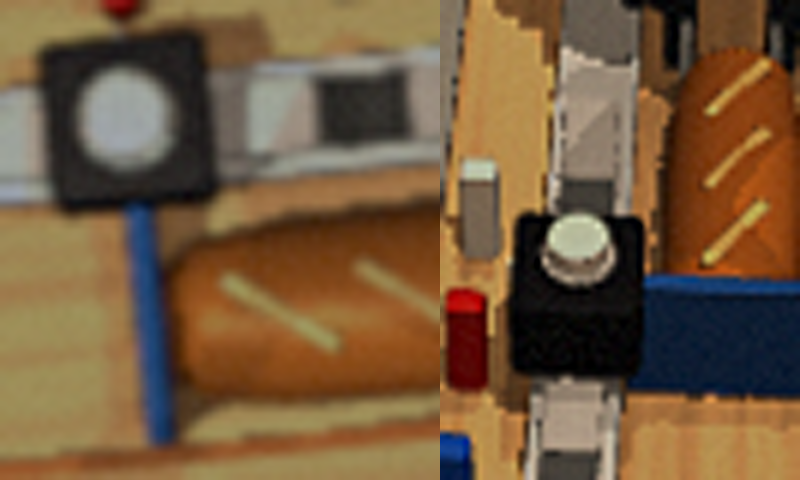

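Request:
apply_moves --plan '[[[0,0,0,0,0,0,0.3],[0,0,0,0,0,0,0.3],[0,0,0,0,0,0,0.3],[0,0,0,0,0,0,0.3],[0,0,0,0,0,0,0.3],[0,0,0,0,0,0,0.3],[0.0005,0,0,0,0,0,0.3],[0.001,0,0,0,0,0,0.3]]]'

```text
time: 12.38
tool_pos: [0.4294, -0.1328, 0.0345]
tcp_rot: [2.092, 2.342, -0.001]
wrist_force: [0.2, -6.4, -1.4]
width: 0.347
```

```bash
python3 look.py 10
```

```text
t 12.38 board mm [-23.  -65.8  34.5] F [-0.5  -6.36 -1.4 ] w 0.347
shift [-0.0022 -0.     -0.0005] turn [ 0.0002  0.0005 -0.0005]
```

View pics/c10.png

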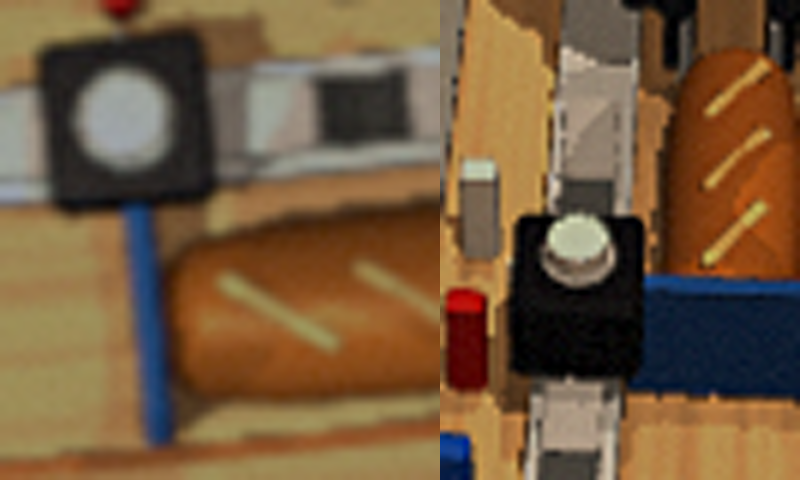

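Request:
apply_moves --plan '[[[-0.001,0,0,0,0,0,0.3],[-0.003,0,0,0,0,0,0.3],[-0.008,0,0,0,0,0,0.3],[-0.016,0,0,0,0,0,0.3],[-0.03,0,0,0,0,0,0.3],[-0.05,0,0,0,0,0,0.3],[-0.06,0,-0.02,0,0,0,0.3],[-0.06,0,-0.05,0,0,0,0.3]]]'

```text
time: 13.15
tool_pos: [0.4335, -0.1927, 0.0822]
tcp_rot: [-2.091, -2.336, 0.003]
wrist_force: [-0.1, -0.3, 0.2]
width: 0.349
```

Request:
apply_moves --plan '[[[0,0,-0.04,0,0,0,0.3],[-0.02,0,-0.08,0,0,0,0.3],[-0.06,0,-0.08,0,0,0,0.3],[-0.1,0,-0.08,0,0,0,0.3],[-0.14,0,-0.08,0,0,0,0.3],[-0.17,0,-0.08,0,0,0,0.3],[-0.17,0,-0.08,0,0,0,0.3],[-0.17,0,-0.08,0,0,0,0.3]]]'

```text
time: 13.82
tool_pos: [0.4543, -0.3625, 0.164]
tcp_rot: [-2.096, -2.339, -0.0]
wrist_force: [0.3, 0.5, 0.5]
width: 0.349
```

```bash
python3 look.py 11
```

```text
t 13.82 board mm [ -24.4 -296.9  164. ] F [0.34 0.46 0.54] w 0.349
shift [0.2288 0.0003 0.1292] turn [-0.0001 -0.0003 -0.0017]
```

View pics/c11.png

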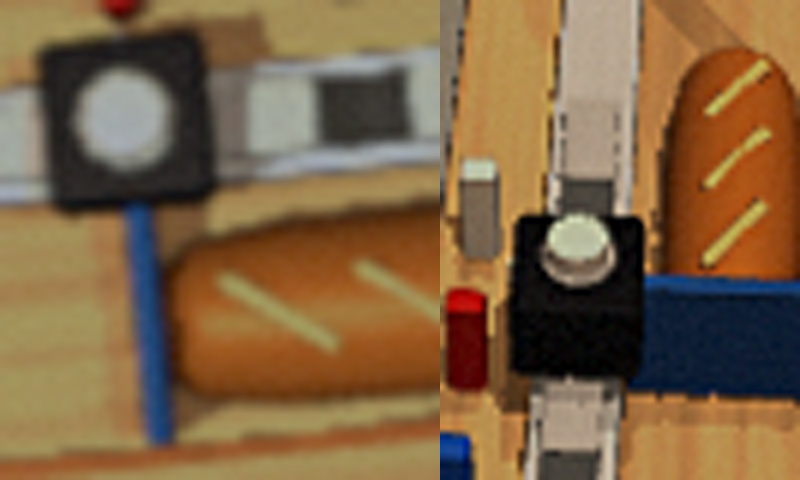

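View pics/top11.png

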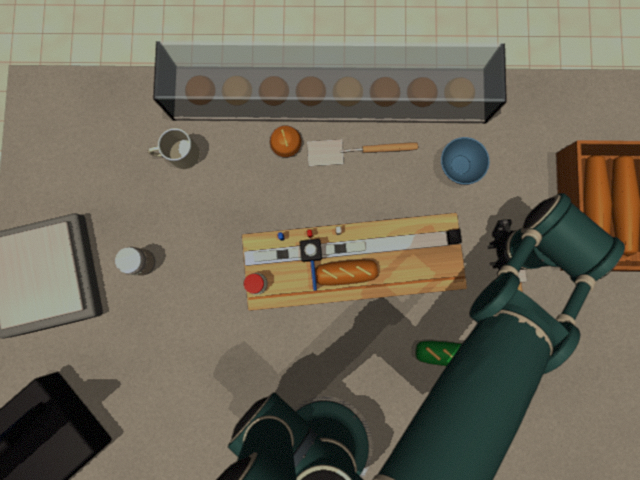

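```bash
python3 -c "
from workcell import bot
print(bot.finish_job())"
```

```text
the job is handed in; nothing more can be done
None
```

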